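Vent a panel-saw clamp and acknowledge it

TASK

The tallest of the three clamp cylinders is still under air: with the fingertips, gently press the plunger on its top fully down and keep it down for at least a second, then let it come up and press the bar-shaped key on the hand pendant fully down for a moment to acknowledge. Press no other plunger or key and pick nothing up. The pendant and the other loose things must stay where they are; finish with the hand withdrawn.

Things in the scene. Friction and masses are not known exactly. Their poses are not given: they have to be found in the camera images.
- clamp_short: The shortest of the three clamp cylinders, bolted to the table and immovable: 60 x 60 mm aluminium foot, upright steel tube 40 mm in diameter, end cap 48 mm, and on top a steel vent plunger in a round housing 44 mm in diameter. 125 mm high to the top of the released plunger. Origin: centre of the underside, z up the cylinder. The three may stand in any order.
- vent_short_top (a point): Centre of the flat top face of the vent plunger of the shortest clamp; the plunger is 28 mm in diameter, stands 12 mm proud of its housing and is pressed straight down. The point goes down with the plunger.
- vent_short (a joint): Travel of that plunger (shortest clamp): 0 = released (up), 0.008 m = fully down. Spring-loaded: it starts to move at 1.5 N, takes 5 N to hold at the bottom, and comes up again by itself.
- clamp_middle: The middle-height of the three clamp cylinders, bolted to the table and immovable: 60 x 60 mm aluminium foot, upright steel tube 40 mm in diameter, end cap 48 mm, and on top a steel vent plunger in a round housing 44 mm in diameter. 155 mm high to the top of the released plunger. Origin: centre of the underside, z up the cylinder. The three may stand in any order.
- vent_middle_top (a point): Centre of the flat top face of the vent plunger of the middle-height clamp; the plunger is 28 mm in diameter, stands 12 mm proud of its housing and is pressed straight down. The point goes down with the plunger.
- vent_middle (a joint): Travel of that plunger (middle-height clamp): 0 = released (up), 0.008 m = fully down. Spring-loaded: it starts to move at 1.5 N, takes 5 N to hold at the bottom, and comes up again by itself.
- clamp_tall: The tallest of the three clamp cylinders, bolted to the table and immovable: 60 x 60 mm aluminium foot, upright steel tube 40 mm in diameter, end cap 48 mm, and on top a steel vent plunger in a round housing 44 mm in diameter. 190 mm high to the top of the released plunger. Origin: centre of the underside, z up the cylinder. The three may stand in any order.
- vent_tall_top (a point): Centre of the flat top face of the vent plunger of the tallest clamp; the plunger is 28 mm in diameter, stands 12 mm proud of its housing and is pressed straight down. The point goes down with the plunger.
- vent_tall (a joint): Travel of that plunger (tallest clamp): 0 = released (up), 0.008 m = fully down. Spring-loaded: it starts to move at 1.5 N, takes 5 N to hold at the bottom, and comes up again by itself.
- pendant: Hand pendant lying loose, face up, on the table: grey box 100 mm (its x) by 190 mm (its y) by 36 mm high, about 0.7 kg, with three white keys in a row along its y on a black face: one bar-shaped key towards its +y end and two round ones. Origin: centre of the underside, z up. Its +x side points roughly away from the robot (yaw within 0.4 rad).
- key_bar_top (a point): Centre of the flat top face of the bar-shaped acknowledge key, 20 mm (pendant x) by 54 mm (pendant y), at pendant x = 0, y = +55 mm; 48 mm above the table when released, 12 mm proud of the face; goes down with the key.
- key_bar (a joint): Travel of that key: 0 = released (up), 0.005 m = fully down. Spring-loaded: starts to move at 1.2 N, takes 4 N to hold at the bottom, comes up again by itself.
- key_mid_top (a point): Centre of the flat top face of the round key of 22 mm diameter at the middle of the row, at pendant x = 0, y = 0; 48 mm above the table when released, 12 mm proud of the face; goes down with the key.
- key_mid (a joint): Travel of that key: 0 = released (up), 0.005 m = fully down. Spring-loaded: starts to move at 1.2 N, takes 4 N to hold at the bottom, comes up again by itself.
- key_end_top (a point): Centre of the flat top face of the round key of 22 mm diameter at the other end of the row, at pendant x = 0, y = -55 mm; 48 mm above the table when released, 12 mm proud of the face; goes down with the key.
- key_end (a joint): Travel of that key: 0 = released (up), 0.005 m = fully down. Spring-loaded: starts to move at 1.2 N, takes 4 N to hold at the bottom, comes up again by itself.
- glue_bottle: Bystander: upright white plastic bottle with black cap, 48 mm in diameter, 130 mm high, standing between two clamps. Loose. Origin: centre of the underside.
- offcut: Bystander: upright plywood offcut, 36 x 36 mm, 70 mm high, standing between two clamps. Loose. Origin: centre of the underside.
- collar: Bystander: dark steel collar lying flat behind the clamps, 52 mm outer and 28 mm inner diameter, 16 mm high. Loose. Origin: centre of the underside.
- wrench: Bystander: steel wrench lying flat at the left, about 180 mm long along its x. Loose. Origin: centre of the underside.
- brush: Bystander: hand brush lying at the right, about 200 mm long along its x. Loose. Origin: centre of the underside.
- tin: Bystander: open metal tin at the left, 66 mm in diameter, 80 mm high. Loose. Origin: centre of the underside.

How it is judged:
On the way, in this order (a step that is already met when the one before it is completed fails the run):
1. the plunger of the tallest clamp is held fully down (6 mm or more) by the fingers for 0.9 s (value of joint vent_tall above 0.006 m and contact force between the fingers and clamp_tall above 0.5 N), for 0.9 s.
2. that plunger is up again and the bar-shaped key is pressed fully down (3.7 mm or more) by the fingers (value of joint vent_tall below 0.002 m and value of joint key_bar above 0.0037 m and contact force between the fingers and pendant above 0.5 N), for 0.1 s.
At the end, for the whole second after the job is handed in: All plungers and keys are up (within 2 mm and 1.5 mm), the pendant lies at rest on the table, and the pendant and every bystander are within 20 mm of where they began (value of joint each of vent_short, vent_middle, vent_tall below 0.002 m and value of joint each of key_bar, key_mid, key_end below 0.0015 m and distance of each of glue_bottle, offcut, collar, wrench, brush, tin, pendant from where it was at the start of the episode below 0.02 m and linear speed of pendant below 0.02 m/s and height (world z) of pendant below 0.01 m); the robot touches nothing.
It fails at once if the vent plunger of the shortest or the middle-height clamp is pressed (value of joint any of vent_short, vent_middle above 0.003 m).
It fails at once if a round key of the pendant is pressed (value of joint any of key_mid, key_end above 0.002 m).
It fails at once if the pendant is lifted, tipped or shoved 20 mm or more (height (world z) of pendant above 0.012 m or angle between pendant's own z axis and vertical above 0.15 rad or distance of pendant from where it was at the start of the episode above 0.02 m).
It fails at once if a bystander is lifted, knocked over or shifted 20 mm or more (distance of any of glue_bottle, offcut, collar, wrench, brush, tin from where it was at the start of the episode above 0.02 m or angle between any of glue_bottle, offcut, tin's own z axis and vertical above 0.3 rad).
It fails at once if the fingers press on a clamp or on the pendant with more than 35 N (contact force between the fingers and clamp_short above 35 N or contact force between the fingers and clamp_middle above 35 N or contact force between the fingers and clamp_tall above 35 N or contact force between the fingers and pendant above 35 N).
It also fails if it takes over 53 s, if anything falls off the work surface, if the arm or the gripper's body presses on something with over 40 N, if the wrist force passes 120 N, or if a joint passes its speed limit or range.

ROBOT

A 6-joint arm with a two-finger parallel gripper is mounted at the origin on the work surface. World frame = base frame: x ahead of the robot, y to its left, z up, the work surface at z = 0. Lengths are in m, angles in rad, forces in N, time in s.
With the tool pointing down it reaches from about 0.25 to 0.775 m from the base axis. Payload 4 kg.
Tool frame: the origin (TCP) lies between the finger pads; the fingertips stand 11 mm ahead of it and the grasp point (between the pads) lies 8 mm behind it (robot.tip_extent is the z of the fingertips in the tool frame, in m); z points along the fingers, y is the line along which they close (so a half turn about z gives the same grasp; the last joint's range is limited). The gripper opens to 94 mm and grips with 3 to 60 N. Pads are 16 mm wide; open, the fingers measure 119 mm over their backs; the gripper's body (75 mm by 177 mm) begins 78 mm behind the grasp point.
Start: joints at [1.171, 0.087, 1.371, -0, 1.684, -0.103], TCP at [0.161, 0.526, 0.217] pointing down, gripper open.
Joint ranges: [-3.1, 3.1], [-0.76, 2.03], [0.27, 2.55], [-1.08, 4.22], [0.17, 2.65], [-2.57, 2.57]. Speed limits (rad/s): [2.79, 2.79, 3.14, 3.14, 3.14, 3.14].

INTERFACE

Orientations are given as [roll, pitch, yaw] about the fixed x, y, z axes, in that order (R = Rz(yaw) Ry(pitch) Rx(roll)).
In Python, from bench import robot, imaging gives the robot as it stands.
- The arm moves only by the shell command python3 -m pendant 'ROWS'. ROWS is JSON, a list of rows, each a list of 7 numbers: the shift along the world's x, y, z in cm, then the turn, a rotation vector about the world's x, y, z in degrees, then the opening, from 0 (shut) to 1 (fully open). In form: [[dx, dy, dz, ax, ay, az, jaw], ...]. A call has 1 to 8 rows; each row shifts and turns the commanded pose from where the row before left it; what a row does not reach is not made up. A row lasts 1/10 s, in which the tool goes at most 50 mm and 8.59 degrees, less where a joint would pass 70% of its speed; a pose out of reach is approached as far as the arm can. A call is refused whole if a number of a shift passes 5 or a number of a turn 8.59, either way. A call with a gripper value outside its range is refused whole. The fingers move at their own pace and stop on an object; the grip force is fixed at half the most. Time passes only in rows, so rows that do not move let the fingers close. It gives the time, the measured TCP pose, the force, the opening and the grip force at its end, in the units of the state.
- robot.get_obs(): the state, without advancing time (a new reading comes with each control period).
- imaging.snapshot(name): name is "side" or "top"; returns the picture (400x640x3 uint8, red, green, blue); there is no depth.
- imaging.camera_params(name): a dict with "camera_matrix" (3x3 intrinsics, pixels), "R" (3x3) and "t" (3): a world point X has camera coordinates R X + t. Camera axes: x right, y down, z forward; pixel columns grow to the right and rows downward; lengths in m; the calibration is good to about 2 mm. A picture is of the moment at which its call begins. camera_params takes no time and is no camera call.
- robot.close_job(): hands the job in; it is judged then, once.
The state is a dict: "time": time; "joint_positions": joint angles; "qvel": joint speeds; "joint_torque": joint torques, N m; "tool_pos": TCP position; "ee_rot": TCP orientation; "wrist_force": force on the tool from outside, world axes, zero at the start; "wrist_torque": the same for the moment, N m; "width": finger opening in m; "finger_force": force on a finger pad.
Only numpy, scipy, OpenCV 4.12 (cv2) and the standard library are available. Lean on these libraries where they do the work, as an engineer would, in place of code of your own. Each camera call takes 0.05 s, during which the arm holds its last target. There are 200 camera calls.

## Working session

There is one attempt and no reset: what is moved stays moved. The work goes in short steps, Python scripts to look and compute and a shell command to move; the robot and the scene stay as the last step left them, time stands still between calls to the robot, and variables do not carry over. Pictures are saved under pics/ and viewed, at most 10 in all, crops included, and the job is handed in when it is done.

```bash
mkdir -p pics; python3 - <<'E'
from bench import robot, imaging
import cv2
for n in("side","top"):
    cv2.imwrite(f"pics/{n}0.png",imaging.snapshot(n)[:,:,::-1])
    p=imaging.camera_params(n);print(n,p)
o=robot.get_obs();print(o["time"],o["tool_pos"],o["ee_rot"],o["width"])
E
```

```text
side {'camera_matrix': array([[394.81235   ,   0.        , 316.97034465],
       [  0.        , 394.81235   , 201.0225892 ],
       [  0.        ,   0.        ,   1.        ]]), 'R': array([[ 0.75955893, -0.650012  ,  0.02355072],
       [-0.30088073, -0.38322812, -0.87327372],
       [ 0.5766637 ,  0.65621689, -0.48666042]]), 't': array([-0.46968313,  0.30169629,  0.82883912])}
top {'camera_matrix': array([[412.92671287,   0.        , 321.01905868],
       [  0.        , 412.92671287, 192.8555372 ],
       [  0.        ,   0.        ,   1.        ]]), 'R': array([[-0.01785806, -0.99977055,  0.01182944],
       [-0.99183917,  0.01622011, -0.12645932],
       [ 0.12623843, -0.01399123, -0.99190126]]), 't': array([0.00857645, 0.61707473, 1.20471253])}
0.1 [0.16068363 0.52551313 0.21542929] [-3.13960758e+00 -1.87834279e-04  2.84476230e+00] 0.09431338897643739
```

View pics/side0.png

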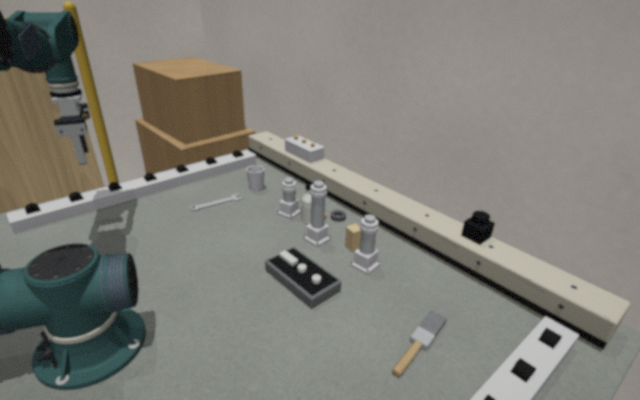

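View pics/top0.png

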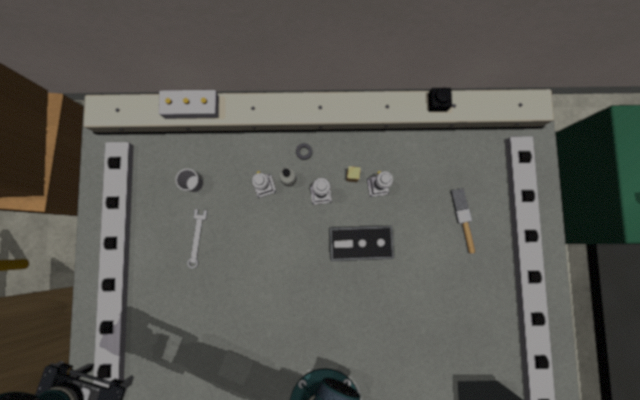

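The side view shows clamps at about (289,185), (318,185) and (370,220), and the middle one in the row looks tallest. The pendant's bar key is at (288,257) in the side view and (344,244) in the top view. I'll enlarge both regions to measure them.

```bash
python3 - <<'E'
import cv2,numpy as np
t=cv2.imread("pics/top0.png")[135:275,230:410]; s=cv2.imread("pics/side0.png")[165:310,250:400]
a=cv2.resize(t,None,fx=4,fy=4,interpolation=cv2.INTER_CUBIC); b=cv2.resize(s,None,fx=4,fy=4,interpolation=cv2.INTER_CUBIC)
cv2.imwrite("pics/t1.png",a);cv2.imwrite("pics/s1.png",b)
E
```

```text
(no output)
```

View pics/t1.png

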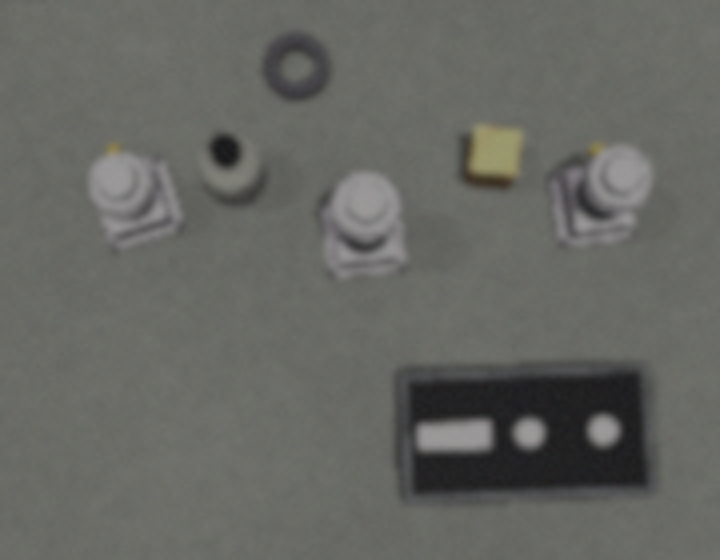

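View pics/s1.png

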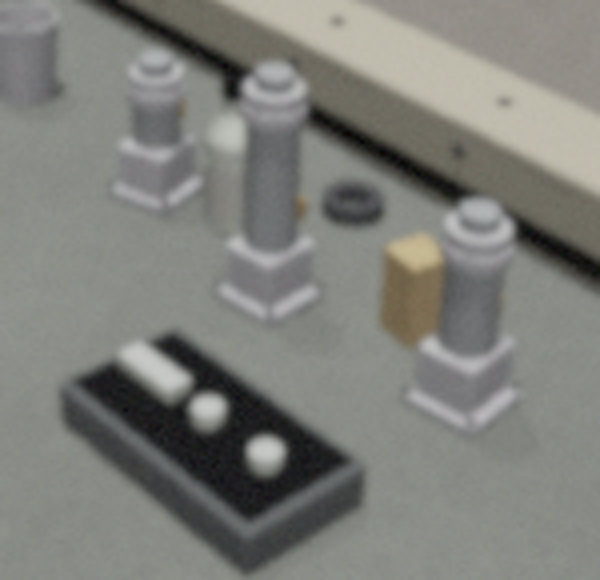

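The crops confirm that the centre clamp is tallest. Its plunger top is at about (366,204) in the top crop and (277,74) in the side crop. The bar key is at (455,436) in the top crop and (152,368) in the side crop.

```bash
cat > h.py <<'E'
import cv2,numpy as np
from bench import imaging
P={n:imaging.camera_params(n) for n in("side","top")}
def plane(n,uv,z):
    p=P[n];d=p["R"].T@np.linalg.inv(p["camera_matrix"])@[*uv,1];c=-p["R"].T@p["t"];return c+d*(z-c[2])/d[2]
def tri(us,ut):
    M=[P[n]["camera_matrix"]@np.c_[P[n]["R"],P[n]["t"]] for n in("side","top")]
    X=cv2.triangulatePoints(*M,np.array(us,float).reshape(2,1),np.array(ut,float).reshape(2,1))[:,0];return X[:3]/X[3]
def proj(n,X):
    p=P[n];q=p["camera_matrix"]@(p["R"]@X+p["t"]);return q[:2]/q[2]
E
python3 - <<'E'
from h import *
np.set_printoptions(precision=4,suppress=True)
T=lambda x,y:((x+.5)/4-.5+230,(y+.5)/4-.5+135); S=lambda x,y:((x+.5)/4-.5+250,(y+.5)/4-.5+165)
for nm,t,s,z in(("short",(119,180),(157,62),.125),("tall",(366,204),(277,74),.19),("right",(624,174),(481,213),.155),("bar",(455,436),(152,368),.048)):
    print(nm,tri(S(*s),T(*t)),plane("top",T(*t),z),plane("side",S(*s),z))
# keys by threshold
g=cv2.imread("pics/top0.png",0)[220:270,325:400]
_,l,st,c=cv2.connectedComponentsWithStats((g>115).astype(np.uint8))
for i in range(1,len(c)):
    if st[i,4]>15: print(st[i],c[i]+[325,220],plane("top",c[i]+[325,220],.048))
for x in((403,368),(650,364),(652,488),(406,500)):print(plane("top",T(*x),.036))
E
```

```text
short [0.646  0.1725 0.1233] [0.6465 0.1717 0.125 ] [0.643  0.1703 0.125 ]
tall [ 0.6178 -0.0009  0.1896] [ 0.6172 -0.0005  0.19  ] [ 0.6179 -0.0017  0.19  ]
right [ 0.6398 -0.1781  0.1542] [ 0.6403 -0.1785  0.155 ] [ 0.6379 -0.1786  0.155 ]
bar [ 0.463  -0.0642  0.0481] [ 0.4642 -0.065   0.048 ] [ 0.4619 -0.0633  0.048 ]
[53 19  6  7 34] [380.3824 242.1471] [ 0.4665 -0.1744  0.048 ]
[ 10  20  18   7 107] [343.4953 243.4112] [ 0.4648 -0.0654  0.048 ]
[34 20  7  6 33] [361.9091 242.697 ] [ 0.4659 -0.1198  0.048 ]
[ 0.5153 -0.0282  0.036 ]
[ 0.5151 -0.2133  0.036 ]
[ 0.4233 -0.2111  0.036 ]
[ 0.4179 -0.0284  0.036 ]
```

The two views agree to within 3 mm. The tall plunger is at (0.6175, -0.001, 0.190) and the bar key at (0.464, -0.065, 0.048), with pendant yaw near 0. I'll shut the jaw, rise, turn about +17° and head for the tall clamp.

```bash
python3 -m pendant '[[0,0,4,0,0,0,0],[2.5,-2.9,2.5,0,0,2.5,0],[3,-3.4,0,0,0,2.5,0],[3,-3.4,0,0,0,2.5,0],[3,-3.4,0,0,0,2.5,0],[3,-3.4,0,0,0,2.5,0],[3,-3.4,0,0,0,2.5,0],[3,-3.4,0,0,0,2,0]]'
python3 -m pendant '[[3,-3.4,0,0,0,0,0],[3,-3.4,0,0,0,0,0],[3,-3.4,0,0,0,0,0],[3,-3.4,0,0,0,0,0],[3,-3.4,0,0,0,0,0],[3,-3.4,0,0,0,0,0],[3,-3.4,0,0,0,0,0],[0,0,0,0,0,0,0]]'; python3 -c "
from bench import robot;print(robot.get_obs())"
```

```text
time: 0.9
tool_pos: [0.3665, 0.2914, 0.2811]
ee_rot: [-3.142, -0.0, -3.14]
wrist_force: [1.1, 0.6, -0.8]
width: 0.0331
finger_force: 0.0
time: 1.7
tool_pos: [0.578, 0.0506, 0.2787]
ee_rot: [-3.14, -0.003, 3.135]
wrist_force: [-1.2, -0.0, -1.0]
width: 0.0003
finger_force: 0.0
{'time': 1.7, 'joint_positions': array([-9.47249061e-03,  1.54822725e-01,  1.17382002e+00, -1.71025113e-03,
        1.81624079e+00, -1.57427469e+00]), 'qvel': array([ 0.06594318, -0.05185057,  0.04207644,  0.05509039,  0.04434833,
        0.03756971]), 'joint_torque': array([ -1.16634529, -37.72398949, -31.71667814,  -0.29807794,
        -0.12285205,  -0.23484643]), 'tool_pos': array([0.57799009, 0.05056389, 0.27868382]), 'ee_rot': array([-3.13994375, -0.00329629,  3.13518297]), 'wrist_force': array([-1.18085982, -0.04207387, -1.00258504]), 'wrist_torque': array([ 0.06424246,  0.00389776, -0.02797105]), 'finger_force': 0.0, 'width': 0.0002846178035757647}
```

```bash
python3 -m pendant '[[2,-2.6,0,0,0,0,0],[1.95,-2.55,0,0,0,0,0],[0,0,-2,0,0,0,0],[0,0,-2,0,0,0,0],[0,0,-1.6,0,0,0,0],[0,0,0,0,0,0,0],[0,0,0,0,0,0,0],[0,0,0,0,0,0,0]]'; python3 - <<'E'
from h import *
for n,(x,y,w,h) in dict(side=(250,120,150,140),top=(260,130,130,140)).items():
    cv2.imwrite(f"pics/{n}2.png",cv2.resize(imaging.snapshot(n)[y:y+h,x:x+w,::-1],None,fx=4,fy=4,interpolation=cv2.INTER_CUBIC))
a=cv2.imread("pics/side2.png");b=cv2.imread("pics/top2.png");cv2.imwrite("pics/c2.png",cv2.resize(np.hstack([a,b]),None,fx=.7,fy=.7))
E
```

```text
time: 2.5
tool_pos: [0.6157, 0.0039, 0.227]
ee_rot: [3.142, 0.002, -3.141]
wrist_force: [0.5, -0.1, -0.4]
width: 0.0006
finger_force: 0.0
```

View pics/c2.png

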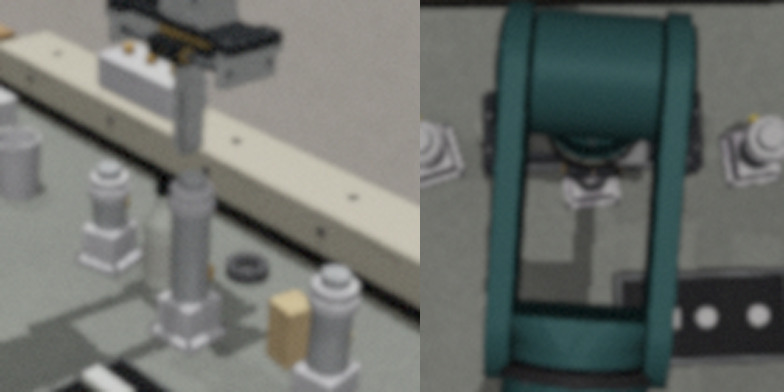

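The side view shows the shut fingertips at about (188,150) directly above the tall plunger at (190,182), with nothing touching. I'll correct by +2 mm in x and −5 mm in y, then approach slowly.

```bash
python3 -m pendant '[[0.2,-0.5,-0.8,0,0,0,0],[0,0,-0.7,0,0,0,0],[0,0,-0.4,0,0,0,0],[0,0,-0.4,0,0,0,0],[0,0,-0.2,0,0,0,0],[0,0,0,0,0,0,0],[0,0,0,0,0,0,0]]'
```

```text
time: 3.3
tool_pos: [0.6173, -0.0015, 0.201]
ee_rot: [-3.142, 0.0, 3.142]
wrist_force: [-0.9, -0.3, 2.2]
width: 0.0006
finger_force: 0.7
```

Just in contact. Now I'll press down 8 mm in small rows.

```bash
python3 -m pendant '[[0,0,-0.2,0,0,0,0],[0,0,-0.2,0,0,0,0],[0,0,-0.2,0,0,0,0],[0,0,-0.1,0,0,0,0],[0,0,0,0,0,0,0],[0,0,0,0,0,0,0]]'
```

```text
time: 3.9
tool_pos: [0.6175, -0.0016, 0.194]
ee_rot: [3.142, 0.001, 3.141]
wrist_force: [-0.8, -0.3, 4.5]
width: 0.0008
finger_force: 2.2
```

```bash
python3 -m pendant '[[0,0,-0.1,0,0,0,0],[0,0,0,0,0,0,0],[0,0,0,0,0,0,0]]'; python3 -m pendant '[[0,0,-0.05,0,0,0,0],[0,0,0,0,0,0,0],[0,0,0,0,0,0,0]]'
```

```text
time: 4.2
tool_pos: [0.6176, -0.0016, 0.1933]
ee_rot: [-3.142, 0.001, 3.141]
wrist_force: [-1.6, 0.1, 4.8]
width: 0.0005
finger_force: 3.0
time: 4.5
tool_pos: [0.6175, -0.0016, 0.1933]
ee_rot: [-3.142, 0.001, 3.141]
wrist_force: [-1.1, 0.8, 7.1]
width: 0.0003
finger_force: 3.6
```

The force rises while the TCP stays put, so the plunger is on its stop. Hold it there for 1.6 s, then lift.

```bash
Z='hold'; python3 -m pendant '[[0,0,-0.05,0,0,0,0],[0,0,0,0,0,0,0],[0,0,0,0,0,0,0],[0,0,0,0,0,0,0],[0,0,0,0,0,0,0],[0,0,0,0,0,0,0],[0,0,0,0,0,0,0],[0,0,0,0,0,0,0]]'; python3 -m pendant '[[0,0,0,0,0,0,0],[0,0,0,0,0,0,0],[0,0,0,0,0,0,0],[0,0,0,0,0,0,0],[0,0,0,0,0,0,0],[0,0,0,0,0,0,0],[0,0,0,0,0,0,0],[0,0,0,0,0,0,0]]'; python3 -m pendant '[[0,0,0.5,0,0,0,0],[0,0,0.6,0,0,0,0],[0,0,2,0,0,0,0],[0,0,2,0,0,0,0],[0,0,0,0,0,0,0],[0,0,0,0,0,0,0],[0,0,0,0,0,0,0]]'
```

```text
time: 5.3
tool_pos: [0.6176, -0.0016, 0.1932]
ee_rot: [-3.141, 0.002, 3.141]
wrist_force: [-2.2, 0.2, 8.4]
width: 0.0005
finger_force: 4.3
time: 6.1
tool_pos: [0.6176, -0.0016, 0.1932]
ee_rot: [-3.141, 0.002, 3.141]
wrist_force: [-2.8, 0.1, 7.4]
width: 0.0006
finger_force: 4.3
time: 6.8
tool_pos: [0.6168, -0.0015, 0.2404]
ee_rot: [3.141, -0.003, 3.142]
wrist_force: [-1.4, 0.4, -0.1]
width: 0.0003
finger_force: 0.0
```

Plunger released. Now to above the bar key (−15.3 cm, −6.35 cm), then down to about 2 cm above it.

```bash
python3 -m pendant '[[-3.8,-1.6,0,0,0,0,0],[-3.8,-1.6,0,0,0,0,0],[-3.8,-1.6,0,0,0,0,0],[-3.9,-1.55,0,0,0,0,0],[0,0,-3,0,0,0,0],[0,0,-4,0,0,0,0],[0,0,-4,0,0,0,0],[0,0,-3,0,0,0,0]]'; python3 -m pendant '[[0,0,-1.5,0,0,0,0],[0,0,0,0,0,0,0],[0,0,0,0,0,0,0],[0,0,0,0,0,0,0]]'; python3 - <<'E'
from h import *
for n,(x,y,w,h) in dict(side=(240,165,150,140),top=(290,150,130,140)).items():
    cv2.imwrite(f"pics/{n}3.png",cv2.resize(imaging.snapshot(n)[y:y+h,x:x+w,::-1],None,fx=4,fy=4,interpolation=cv2.INTER_CUBIC))
a=cv2.imread("pics/side3.png");b=cv2.imread("pics/top3.png");cv2.imwrite("pics/c3.png",cv2.resize(np.hstack([a,b]),None,fx=.7,fy=.7))
E
```

```text
time: 7.6
tool_pos: [0.4621, -0.0645, 0.0985]
ee_rot: [3.14, -0.005, 3.141]
wrist_force: [0.5, 0.4, -0.3]
width: 0.0003
finger_force: 0.0
time: 8.0
tool_pos: [0.4651, -0.0652, 0.0886]
ee_rot: [-3.141, 0.002, 3.142]
wrist_force: [-1.6, 0.0, -0.1]
width: 0.0006
finger_force: 0.0
```

View pics/c3.png

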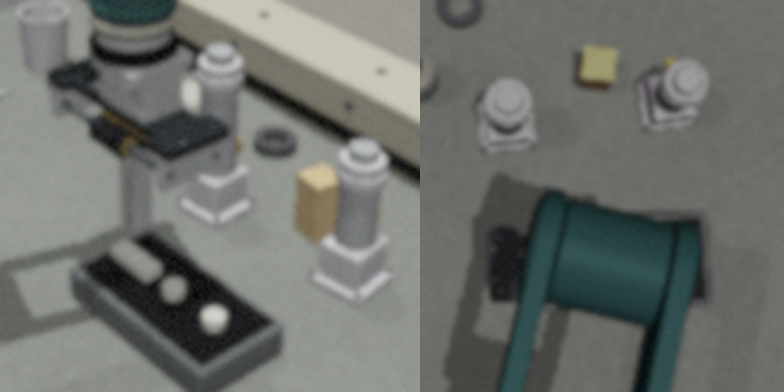

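The side view shows the fingertips at (136,230) above the bar key at (135,262), the tall plunger back up, and the pendant not moved. Now I'll descend slowly to contact.

```bash
python3 -m pendant '[[-0.1,0,-1,0,0,0,0],[0,0,-1,0,0,0,0],[0,0,-0.5,0,0,0,0],[0,0,-0.3,0,0,0,0],[0,0,-0.2,0,0,0,0],[0,0,-0.1,0,0,0,0],[0,0,0,0,0,0,0],[0,0,0,0,0,0,0]]'; python3 -m pendant '[[0,0,-0.15,0,0,0,0],[0,0,-0.15,0,0,0,0],[0,0,0,0,0,0,0],[0,0,0,0,0,0,0]]'
```

```text
time: 8.9
tool_pos: [0.4636, -0.0651, 0.0569]
ee_rot: [-3.142, 0.001, 3.142]
wrist_force: [-2.5, 0.6, 2.8]
width: 0.0005
finger_force: 1.2
time: 9.3
tool_pos: [0.4638, -0.0651, 0.0544]
ee_rot: [-3.141, 0.001, 3.142]
wrist_force: [-3.3, 0.3, 6.7]
width: 0.0004
finger_force: 3.2
```

```bash
python3 -m pendant '[[0,0,-0.1,0,0,0,0],[0,0,0,0,0,0,0],[0,0,0,0,0,0,0],[0,0,0,0,0,0,0],[0,0,0,0,0,0,0]]'; python3 -m pendant '[[0,0,0.3,0,0,0,0],[0,0,0.5,0,0,0,0],[0,0,2,0,0,0,0],[0,0,4,0,0,0,0],[0,0,4,0,0,0,0],[0,0,4,0,0,0,0],[-1,0,4,0,0,0,0],[-4,0,0,0,0,0,0]]'; python3 -m pendant '[[-4,1,0,0,0,0,0],[0,0,0,0,0,0,0],[0,0,0,0,0,0,0],[0,0,0,0,0,0,0]]'; python3 - <<'E'
from h import *
n="side";x,y,w,h=180,150,220,170
cv2.imwrite("pics/s4.png",cv2.resize(imaging.snapshot(n)[y:y+h,x:x+w,::-1],None,fx=3,fy=3,interpolation=cv2.INTER_CUBIC))
E
```

```text
time: 9.8
tool_pos: [0.4638, -0.0651, 0.0543]
ee_rot: [-3.141, 0.001, -3.142]
wrist_force: [-4.0, 1.6, 11.5]
width: 0.0003
finger_force: 5.3
time: 10.6
tool_pos: [0.4174, -0.0661, 0.2464]
ee_rot: [-3.138, 0.012, -3.141]
wrist_force: [-0.5, -0.5, -0.1]
width: 0.0003
finger_force: 0.0
time: 11.0
tool_pos: [0.3741, -0.0552, 0.2403]
ee_rot: [3.142, 0.0, 3.141]
wrist_force: [0.4, 0.4, -0.2]
width: 0.0003
finger_force: 0.0
```

View pics/s4.png

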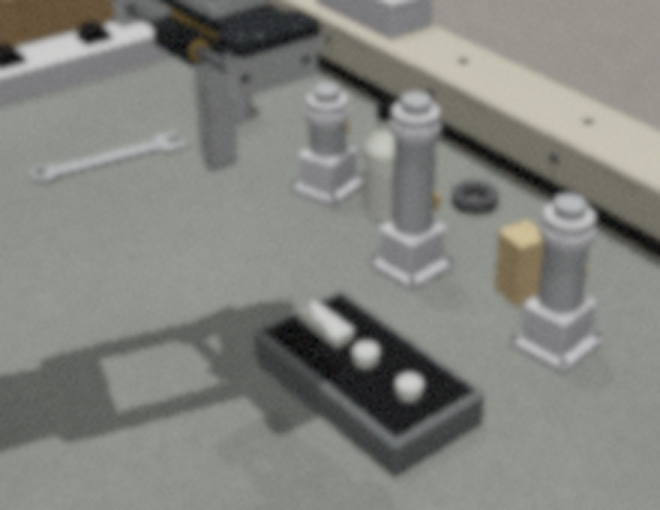

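The hand is clear. The bar key at (330,322) and the tall plunger at (415,103) are both up, and everything is in place.

```bash
python3 -c "
from bench import robot;print(robot.close_job())"
```

```text
the job is handed in; nothing more can be done
None
```

I held the tall clamp's plunger on its stop for about 1.6 s and it came back up. I then pressed the bar key to its stop and released it, withdrew the hand and handed the job in at about 11 s. Nothing else was touched, and the hand-in returned no verdict.

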